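Fit the pump rotor to the doughnut filler

ROBOT

A 6-joint arm with a two-finger parallel gripper is mounted at the origin on the work surface. World frame = base frame: x ahead of the robot, y to its left, z up, the work surface at z = 0. Lengths are in m, angles in degrees, forces in N, time in s.
With the tool pointing down it reaches from about 0.325 to 0.9 m from the base axis. Payload 6.1 kg.
Tool frame: the origin (TCP) lies at the very end of the fingers, on their centre line; the grasp point (between the pads) lies 19 mm behind it; z points along the fingers, y is the line along which they close (so a half turn about z gives the same grasp; the last joint's range is limited). The gripper opens to 85 mm and grips with 20 to 120 N. Pads are 22 mm wide; open, the fingers measure 114 mm over their backs; the gripper's body (76 mm by 85 mm) begins 54 mm behind the grasp point. The pads swing forward as they close: fully open they stand 13 mm farther back than shut.
Start: joints at [-71.74, 12.628, 87.462, -0, 79.91, -7.225], TCP at [0.269, -0.564, 0.231] pointing down, gripper open.
Joint ranges: [-170.65, 170.65], [-52.31, 119.04], [5.05, 147.46], [-71.25, 251.25], [11.57, 151.72], [-153.62, 153.62]. Speed limits (degrees/s): [147.25, 147.25, 172.46, 180, 180, 180].

INTERFACE

Orientations are given as a 3x3 rotation matrix whose columns are the frame's x, y, z axes.
In Python, from rig import manip, cams gives the robot as it stands.
- The arm moves only by the tool jog_arm, never from a script. Its argument "commands" is one flat list of numbers, 7 for each row, row after row: the shift along the tool's x, y, z in mm, then the turn, a rotation vector about the tool's x, y, z in degrees, then the opening, from 0 (shut) to 1 (fully open). In form: [x, y, z, wx, wy, wz, claw, x, y, z, wx, wy, wz, claw, ...]. A call has 1 to 20 rows; each row is the pose to reach, as a shift and turn from the pose commanded when the call began, along the tool's axes at that moment; what a row does not reach only later rows make up. A row lasts 1/10 s, in which the tool goes at most 50 mm and 8.59 degrees, less where a joint would pass 70% of its speed; a pose out of reach is approached as far as the arm can. A call with a gripper value outside its range is refused whole. The fingers move at their own pace and stop on an object; "newtons" is the grip in N (left out, the last holds). Time passes only in rows, so rows that repeat a pose let the fingers close. It gives the time, the measured TCP pose, the force, the opening and the grip force at its end, in the units of the state.
- manip.state(): the state, without advancing time (a new reading comes with each control period).
- cams.grab_frame(name): name is "scene" or "top"; returns a dict with "image" (420x560x3 uint8, blue, green, red), "K" (3x3 intrinsics, pixels), "R" (3x3) and "t" (3): a world point X has camera coordinates R X + t. Camera axes: x right, y down, z forward; pixel columns grow to the right and rows downward; lengths in m; the calibration is good to about 2 mm. A picture is of the moment at which its call begins. There is no depth.
- manip.job_done(): hands the job in; it is judged then, once.
The state is a dict: "time": time; "joint_positions": joint angles; "joint_velocities": joint speeds; "joint_efforts": joint torques, N m; "eef_pos": TCP position; "tcp_rot": TCP orientation; "force": force on the tool from outside, world axes, zero at the start; "torque": the same for the moment, N m; "opening": opening from 0.0 (shut) to 1.0 (fully open); "grasp_force": force on a finger pad.
Only numpy, scipy, OpenCV 4.12 (cv2) and the standard library are available. Lean on these libraries where they do the work, as an engineer would, in place of code of your own. Each camera call takes 0.05 s, during which the arm holds its last target. There are 200 camera calls.

TASK

The doughnut filler has been washed and must get its pump rotor back. First prove that its drive is dead: squeeze the trigger on the upright grip right in and let it spring back out. Then take the rotor (the vaned part with the flat grip tab) from the drying rack, turn it until its cross-shaped splines mesh with the slots of the drive socket, slide it fully home against the sprung ejector and finish while still holding it pressed down there; leave the nozzle, the jar and the cup alone.

Things in the scene. Friction and masses are not known exactly. Their poses are not given: they have to be found in the camera images.
- machine: doughnut filler, fixed: a low stainless housing 160 (x) x 260 (y) x 60 mm high on the counter. Origin at the centre of its underside; z up. The upright black grip stands on its top at +65 mm along its y, the drive socket at -65 mm.
- grip_top (a point): centre of the top of the fixed upright black grip, 180 mm above the counter; axes as the machine's. The grip is 30 mm (x) by 26 mm (y), 120 mm tall; the grey trigger lies on its +y face. Squeeze with one finger on the grip's -y face, the other on the trigger, 25 to 40 mm below this point: 36 mm over both when fully in, 46 mm there when released (51 mm over the trigger's tip).
- trigger_face (a point): where a finger presses: on the outer (machine +y) face of the trigger, a bar 22 mm wide, 10 mm thick, 84 mm long, hinged at its lower end 92 mm below grip_top; its free upper end is about 9 mm below grip_top and leans out. This point is 60 mm along the bar from the hinge. With the trigger fully in, the outer face is upright, 23 mm from the grip's axis.
- trigger (a joint): trigger angle in rad: 0 released, 0.18 fully squeezed (stop); a spring returns it; on trigger_face, 3 N starts to move it and 8 N brings it right in
- socket: drive socket, fixed on the machine: four steel blocks 40 mm tall, 40 x 40 mm overall, leaving a cross of two slots 9 mm wide right across along its x and y, open at their ends. Origin: centre of its top face (the mouth), 100 mm above the counter; z up. Its yaw varies, apart from the machine's; it does not turn. The grip stands 130 mm away.
- ejector (a joint): sprung brass ejector pin in the middle of the socket, m pushed down: 0 free (top 27 mm below the mouth), 0.007 with the rotor fully home, stop at 0.010. It pushes up with 2.6 N at first and 7 N with the rotor home, so a rotor let go rises again.
- rack: white drying rack, fixed block 100 (x) x 180 (y) x 50 mm high, with two round upright holes of 38 mm at -45 and +45 mm along its y; the rotor hangs in one and the nozzle in the other. Origin at the centre of its underside.
- rotor: pump rotor, grey plastic, 105 to 210 g, upright with its stem in a rack hole. Origin: centre of the hub's underside, which rests on the rack (50 mm above the counter), and on the socket's top face when home; z up. Hub 50 mm diameter, 12 mm thick, six vanes out to 66 mm diameter; above it a neck of 20 mm diameter and a grip tab, below it the splined stem.
- nozzle: bystander: pointed steel filling nozzle standing in the other hole of the rack, 44 mm wide, 50 mm above the rack; its origin lies at the rack's top. Leave it.
- jar: bystander: glass jar, 64 mm diameter, 100 mm high, off to one side; origin at the centre of its underside. Leave it.
- rotor_tab (a point): on the rotor's axis, 43 mm above its origin: middle of the flat grip tab, 40 mm long (rotor x), 14 mm thick (rotor y), from 22 to 56 mm above the origin. Pinch it across its thickness. Axes as the rotor's.
- rotor_tip (a point): lower end of the stem, 34 mm below the rotor's origin. Splines: two crossed wings 30 mm tip to tip, 6 mm thick (4 mm in the lowest 4 mm), along the rotor's x and y, from 0 to 18 mm below it; then a round pilot 12 mm across, tapering over its last 8 mm to 4 mm. The pilot enters the socket at any yaw and centres it; the wings only over the slots, in any of four quarter turns.
- cup: bystander: open steel cup, 68 mm diameter, 85 mm high, off to the other side; origin at the centre of its underside. Leave it.
Mind the look-alikes: they are no part of the job. What is shaped like the rotor but green or orange is not meant.

How it is judged:
By the outcome, as a careful person would: the job done as asked, in the order asked, and still so for the second after the job is handed in, while the arm keeps its last pose, push and grip.
It also fails if it takes over 58 s, if anything falls off the work surface, if the arm or the gripper's body presses on something with over 40 N, if the wrist force passes 120 N, or if a joint passes its speed limit or range.

## Working session

There is one attempt and no reset: what is moved stays moved. The work goes in short steps, Python scripts to look and compute and a tool call to move; the robot and the scene stay as the last step left them, time stands still between calls to the robot, and variables do not carry over. Pictures are saved under pics/ and viewed, at most 10 in all, crops included, and the job is handed in when it is done.

Besides the shell and the picture viewer there is one more tool, called after "Call:" by a JSON object that holds its "name" and its "arguments", one argument or row to a line. jog_arm: Moves the arm, as the interface text tells. Its arguments: {"type":"object","properties":{"commands":{"type":"array","items":{"type":"number"}},"newtons":{"type":"number"}},"required":["commands"]}

```bash
mkdir -p pics; cat > h.py <<'E'
import numpy as np, cv2
from rig import manip, cams
def grab(n):
    f=cams.grab_frame(n); return f['image'],np.array(f['K']),np.array(f['R']),np.array(f['t']).ravel()
def ray(c,uv,z):
    im,K,R,t=c; o=-R.T@t; d=R.T@np.linalg.solve(K,[uv[0],uv[1],1.]); return o+d*(z-o[2])/d[2]
def proj(c,X):
    im,K,R,t=c; p=K@(R@np.array(X)+t); return p[:2]/p[2]
E
python3 - <<'E'
from h import *
for n in('top','scene'):
    c=grab(n); cv2.imwrite(f'pics/{n}0.png',c[0]); print(n,c[1].round(1).tolist(),(-c[2].T@c[3]).round(3),c[2].round(3).tolist())
s=manip.state(); print(s)
E
```

```text
top [[500.6, 0.0, 282.3], [0.0, 500.6, 217.3], [0.0, 0.0, 1.0]] [ 0.234 -0.007  1.475] [[-0.023, -1.0, -0.002], [-0.98, 0.023, -0.197], [0.197, -0.003, -0.98]]
scene [[534.3, 0.0, 278.4], [0.0, 534.3, 208.2], [0.0, 0.0, 1.0]] [ 1.085 -0.565  1.153] [[0.721, 0.693, -0.008], [0.538, -0.566, -0.625], [-0.438, 0.446, -0.78]]
{'time': 0.1, 'joint_positions': array([-7.17418729e+01,  1.26729418e+01,  8.75207139e+01,  1.02988371e-03,
        7.99107310e+01, -7.22486263e+00]), 'joint_velocities': array([ 0.05852334,  0.00766901, -0.10112434,  0.04945745,  0.0565535 ,
       -0.00367946]), 'joint_efforts': array([-1.31666316e-04, -4.98239923e+01, -3.90549088e+01, -3.10454998e-04,
        5.71035096e-03,  1.03425765e-05]), 'eef_pos': array([ 0.26872809, -0.56365726,  0.23027076]), 'tcp_rot': array([[ 9.02714487e-01,  4.30239757e-01, -5.53990057e-04],
       [ 4.30240043e-01, -9.02712852e-01,  1.73571254e-03],
       [ 2.46678596e-04, -1.80520156e-03, -9.99998340e-01]]), 'force': array([ 0.67309621, -0.2302018 ,  0.51295687]), 'torque': array([ 0.01067111, -0.01400523,  0.00512855]), 'grasp_force': 0.0, 'opening': 1.0017309067475828}
```

View pics/top0.png

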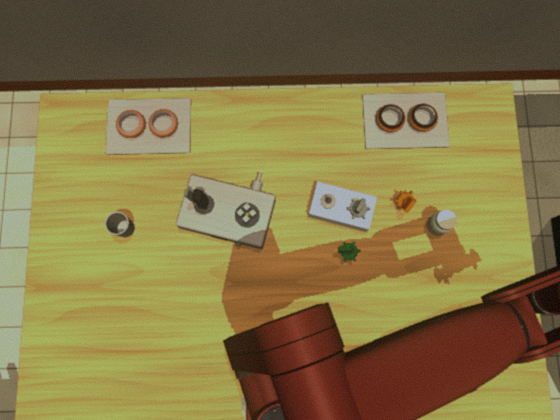

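View pics/scene0.png

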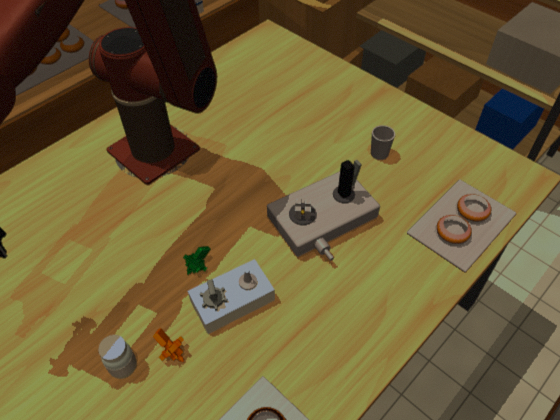

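Top view: the machine is at (227,212) with the grip at (200,198) and the socket at (247,214), and the rack at (342,206). Candidates for the rotor:
- **Grey vaned part in the rack:** (358,208) top, (213,295) scene. This matches the description.
- **Nozzle:** (327,200).
- **Green look-alike:** (348,251).
- **Orange look-alike:** (403,200).

I choose the grey one and will check it in a close crop.

```bash
python3 - <<'E'
from h import *
t=cv2.imread('pics/top0.png'); s=cv2.imread('pics/scene0.png')
def cr(i,x,y,w,h,k): return cv2.resize(i[y:y+h,x:x+w],None,fx=k,fy=k,interpolation=cv2.INTER_CUBIC)
g=lambda i:np.clip(255*(i/255.)**0.6,0,255).astype(np.uint8)
a=cr(t,172,165,108,90,3.7)[:300,:400]; b=cr(t,305,175,80,60,5)[:300,:400]
c=cr(s,260,150,130,98,3.08)[:300,:400]; d=cr(s,185,255,100,75,4)[:300,:400]
f=lambda i:cv2.resize(i,(400,300))
cv2.imwrite('pics/crop1.png',g(np.vstack([np.hstack([f(a),f(b)]),np.hstack([f(c),f(d)])])))
E
```

```text
(no output)
```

View pics/crop1.png

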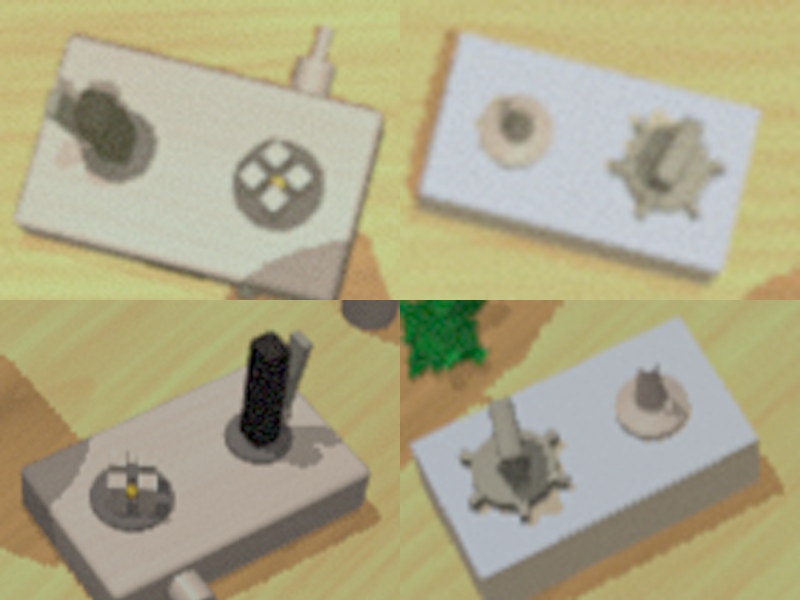

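The crop confirms it: the rotor, grey with six vanes and a tab, stands in the right-hand rack hole (top pixel ~(358,208)). The pointed nozzle is in the other hole, and the four bright socket blocks are around (247,214). Next I measure.

```bash
python3 - <<'E'
from h import *
c=grab('top'); im=c[0]; hsv=cv2.cvtColor(im,cv2.COLOR_BGR2HSV)
def rect(x0,y0,x1,y1,smax,z,L):
    m=np.zeros(im.shape[:2],np.uint8); m[y0:y1,x0:x1]=((cv2.GaussianBlur(hsv,(3,3),0)[y0:y1,x0:x1,1]<smax)*255)
    m=cv2.morphologyEx(m,cv2.MORPH_OPEN,np.ones((5,5)))
    k=max(cv2.findContours(m,0,2)[0],key=cv2.contourArea)
    k=cv2.convexHull(k)
    P=np.array([ray(c,p[0],z)[:2] for p in k],np.float32)*1000
    r=cv2.minAreaRect(P); print('rect',r, cv2.boxPoints(cv2.minAreaRect(k)).round(1).tolist()); return r
print(hsv[190,230],hsv[215,300],hsv[225,340],hsv[196,340])
rm=rect(172,165,285,255,75,.06,260); rr=rect(300,172,385,240,70,.05,180)
# socket blocks
x0,y0,x1,y1=232,200,262,230
g=cv2.cvtColor(im,cv2.COLOR_BGR2GRAY)
S=cv2.resize(g[y0:y1,x0:x1],None,fx=8,fy=8,interpolation=cv2.INTER_CUBIC)
cm=np.zeros_like(S); cv2.circle(cm,(int((247-x0)*8),int((214-y0)*8)),80,255,-1)
th=cv2.threshold(S,0,255,cv2.THRESH_OTSU)[1]&cm
n,l,st,ce=cv2.connectedComponentsWithStats(th)
Q=[]
for i in range(1,n):
    if st[i,4]>400:
        uv=(ce[i]+.5)/8-.5+[x0,y0]; X=ray(c,uv,.1); Q.append(X[:2]); print(uv.round(2),st[i,4],(X*1000).round(1))
Q=np.array(Q)*1000
if len(Q)==4:
    m=Q.mean(0); print('socket',m, [np.degrees(np.arctan2(*(q-m)[::-1]))%90-45 for q in Q])
# tab: bright strip; 
x0,y0,x1,y1=338,188,378,228
S=cv2.resize(im[y0:y1,x0:x1],None,fx=14,fy=14,interpolation=cv2.INTER_CUBIC); cv2.imwrite('pics/tab.png',S)
E
```

```text
[ 27  47 164] [ 27 131 165] [ 21 124 130] [108  25 184]
rect ((557.1226806640625, 148.4186248779297), (256.0970458984375, 187.19873046875), 74.11470794677734) [[175.39999389648438, 225.1999969482422], [191.3000030517578, 163.5], [277.3999938964844, 185.8000030517578], [261.5, 247.39999389648438]]
rect ((551.4723510742188, -187.59335327148438), (182.08973693847656, 104.66085052490234), 73.64049530029297) [[307.79998779296875, 214.5], [316.5, 180.6999969482422], [377.3999938964844, 196.39999389648438], [368.6000061035156, 230.1999969482422]]
[246.2  206.28] 1667 [543.8  89.6 100. ]
[239.8  211.88] 1690 [528.1 107.7 100. ]
[252.14 212.35] 1727 [525.9  73.1 100. ]
[245.71 217.52] 2091 [511.5  91.3 100. ]
socket [527.31080925  90.43836969] [np.float64(42.1945899434984), np.float64(42.52095587445946), np.float64(40.34420953645514), np.float64(41.96186778670716)]
```

View pics/tab.png

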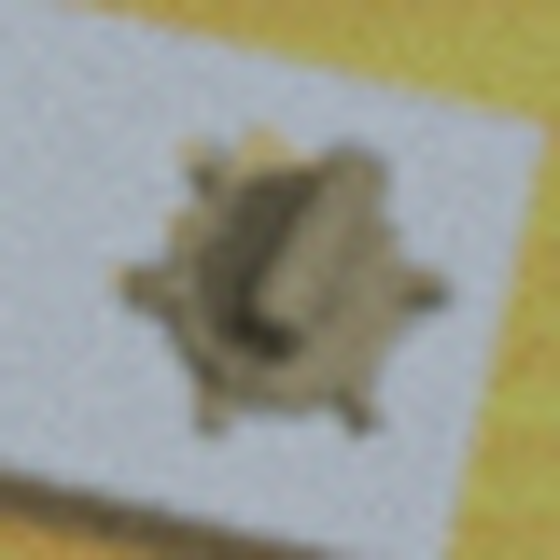

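```bash
python3 - <<'E'
from h import *
T=grab('top'); S=grab('scene')
P=lambda x,y:np.array([338+(x+.5)/14-.5,188+(y+.5)/14-.5])
mm=lambda X:(np.array(X)*1000).round(1)
cen=ray(T,P(281,290),.060); print('rotor from vanes',mm(cen))
for a,b,z in [((125,288),(440,292),.06),((197,158),(366,422),.06),((258,290),(330,160),.106),((318,315),(385,180),.106)]:
    A,B=ray(T,P(*a),z),ray(T,P(*b),z); d=B-A; print('ang',np.degrees(np.arctan2(d[1],d[0])).round(1),mm(np.linalg.norm(d)),mm((A+B)/2))
# grip: dark mask in both, reprojected corners
gc=np.array([.563,.2155]); y=np.array([.274,.962]); x=np.array([.962,-.274])
for n,c,(x0,y0,x1,y1) in (('top',T,(180,175,225,222)),('scene',S,(325,150,372,205))):
    g=c[0].max(2); m=np.zeros(g.shape,np.uint8); m[y0:y1,x0:x1]=(g[y0:y1,x0:x1]<40)*255
    k=max(cv2.findContours(m,0,2)[0],key=cv2.contourArea); print(n,'dark bbox',cv2.boundingRect(k),'hull rect',cv2.minAreaRect(k))
    q=np.array([proj(c,[*(gc+sx*.015*x+sy*.013*y),z]) for z in(.06,.18) for sx in(-1,1) for sy in(-1,1)]); print(' pred bbox',q.min(0).round(1),(q.max(0)-q.min(0)).round(1),'rect',cv2.minAreaRect(q.astype(np.float32)),'top c',proj(c,[*gc,.18]).round(1))
    for k2,w in (('sock',[.5273,.0904,.1]),('rot',[*cen[:2],.106])): print(k2,proj(c,w).round(1))
# machine outline check via socket-in-scene: pixels of gold pin
for n,c,b in(('top',T,(235,203,260,228)),('scene',S,(285,190,320,225))):
    x0,y0,x1,y1=b; h=cv2.cvtColor(c[0],cv2.COLOR_BGR2HSV)[y0:y1,x0:x1]; m=(h[...,1]>130)&(h[...,2]>90); v,u=np.nonzero(m); print('gold',n,len(u),(u.mean()+x0).round(1),(v.mean()+y0).round(1), proj(c,[.5273,.0904,.073]).round(1))
E
```

```text
rotor from vanes [ 539.4 -229.7   60. ]
ang -92.1 65.0 [ 539.4 -230.    60. ]
ang -150.6 65.0 [ 539.5 -229.7   60. ]
ang -31.0 30.7 [ 542.7 -225.8  106. ]
ang -28.6 31.2 [ 537.8 -237.   106. ]
top dark bbox (205, 204, 1, 1) hull rect ((205.0, 204.0), (0.0, 0.0), 0.0)
 pred bbox [190.4 187.3] [19.  22.5] rect ((200.07691955566406, 198.51101684570312), (18.878671646118164, 18.640363693237305), 16.505613327026367) top c [196.7 193.7]
sock [246. 212.]
rot [360.  204.7]
scene dark bbox (337, 161, 20, 39) hull rect ((346.7899475097656, 179.77694702148438), (16.770980834960938, 37.55147933959961), 7.431407928466797)
 pred bbox [336.  157.3] [19.1 42.2] rect ((345.55029296875, 178.41531372070312), (15.76994800567627, 42.64425277709961), 6.7281365394592285) top c [347.4 162.9]
sock [302.2 203.6]
rot [210.7 284.4]
gold top 9 246.4 213.6 [246.7 214. ]
gold scene 24 293.4 198.3 [302.  210.2]
```

```bash
cat >> h.py <<'E'
from scipy.spatial.transform import Rotation as Ro
def down(a):  # tool pointing down, tool y at world angle a (deg)
    a=np.radians(a); y=np.array([np.cos(a),np.sin(a),0]); z=np.array([0,0,-1.]); return np.c_[np.cross(y,z),y,z]
def jog(p,a):
    s=manip.state(); R=np.array(s['tcp_rot']); d=R.T@(np.array(p)-s['eef_pos'])*1000
    print('t',s['time'],'jog',d.round(1),Ro.from_matrix(R.T@down(a)).as_rotvec(degrees=True).round(1),'op',s['opening'],'F',s['force'].round(1))
E
python3 -c "
from h import *
jog([.5644,.2203,.26],74.1)"
```

```text
t 0.25 jog [ 604.3 -580.7  -28.7] [-0.000e+00 -1.000e-01 -1.386e+02] op 0.9974737169794121 F [-0.6  0.1 -0.4]
```

Call:
{"name": "jog_arm", "arguments": {
  "commands": [604.3,-580.7,-28.7,0,-0.1,-138.6,1,604.3,-580.7,-28.7,0,-0.1,-138.6,1,604.3,-580.7,-28.7,0,-0.1,-138.6,1,604.3,-580.7,-28.7,0,-0.1,-138.6,1,604.3,-580.7,-28.7,0,-0.1,-138.6,1,604.3,-580.7,-28.7,0,-0.1,-138.6,1,604.3,-580.7,-28.7,0,-0.1,-138.6,1,604.3,-580.7,-28.7,0,-0.1,-138.6,1,604.3,-580.7,-28.7,0,-0.1,-138.6,1,604.3,-580.7,-28.7,0,-0.1,-138.6,1,604.3,-580.7,-28.7,0,-0.1,-138.6,1,604.3,-580.7,-28.7,0,-0.1,-138.6,1,604.3,-580.7,-28.7,0,-0.1,-138.6,1,604.3,-580.7,-28.7,0,-0.1,-138.6,1,604.3,-580.7,-28.7,0,-0.1,-138.6,1,604.3,-580.7,-28.7,0,-0.1,-138.6,1,604.3,-580.7,-28.7,0,-0.1,-138.6,1,604.3,-580.7,-28.7,0,-0.1,-138.6,1,604.3,-580.7,-28.7,0,-0.1,-138.6,1,604.3,-580.7,-28.7,0,-0.1,-138.6,1],
  "newtons": 25
}}

```text
time: 2.25
eef_pos: [0.5642, 0.2192, 0.2597]
tcp_rot: [[-0.961, 0.275, -0.001], [0.275, 0.961, -0.002], [0.0, -0.002, -1.0]]
force: [-0.2, 0.1, 0.4]
opening: 0.999
grasp_force: 0.0
```

```bash
python3 - <<'E'
from h import *
jog([.5644,.2203,.128],74.1)
S=grab('scene');T=grab('top')
a=cv2.resize(S[0][80:230,260:460],(800,600),interpolation=3)
b=cv2.resize(T[0][130:280,150:350],(800,600),interpolation=3)
o=np.hstack([a,b]); o=cv2.resize(o,(800,300)); cv2.imwrite('pics/g1.png',np.clip(255*(o/255.)**.6,0,255).astype(np.uint8))
E
```

```text
t 2.25 jog [1.000e-01 1.400e+00 1.317e+02] [-0.1 -0.  -0.1] op 0.9988133516813211 F [-0.2  0.1  0.4]
```

View pics/g1.png

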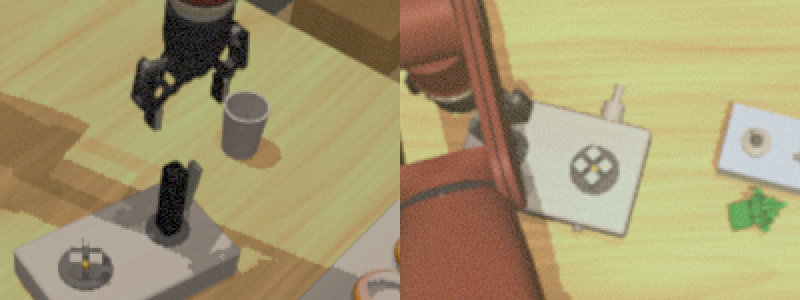

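The gripper hangs over the grip and trigger at crop left (~(195,100)), lined up with the grip at (172,200). The cup at (245,125) is clear. Descending now.

Call:
{"name": "jog_arm", "arguments": {
  "commands": [0,1.4,25,0,0,0,1,0,1.4,50,0,0,0,1,0,1.4,75,0,0,0,1,0,1.4,100,0,0,0,1,0,1.4,125,0,0,0,1,0,1.4,133,0,0,0,1,0,1.4,133,0,0,0,1],
  "newtons": 25
}}

```text
time: 3.05
eef_pos: [0.564, 0.2201, 0.1259]
tcp_rot: [[-0.961, 0.275, -0.003], [0.275, 0.961, -0.002], [0.002, -0.003, -1.0]]
force: [-0.1, -0.1, 0.9]
opening: 0.999
grasp_force: 0.0
```

Call:
{"name": "jog_arm", "arguments": {
  "commands": [0,0,0,0,0,0,0.6,0,0,0,0,0,0,0.55,0,0,0,0,0,0,0.5,0,0,0,0,0,0,0.48,0,0,0,0,0,0,0.48,0,0,0,0,0,0,0.48],
  "newtons": 20
}}

```text
time: 3.65
eef_pos: [0.5667, 0.2226, 0.1293]
tcp_rot: [[-0.962, 0.274, 0.005], [0.274, 0.962, 0.001], [-0.004, 0.002, -1.0]]
force: [2.4, 5.1, 4.0]
opening: 0.484
grasp_force: 2.5
```

Call:
{"name": "jog_arm", "arguments": {
  "commands": [0,0,0,0,0,0,0.42,0,0,0,0,0,0,0.35,0,0,0,0,0,0,0.35,0,0,0,0,0,0,0.35,0,0,0,0,0,0,0.35,0,0,0,0,0,0,0.35],
  "newtons": 30
}}

```text
time: 4.25
eef_pos: [0.5661, 0.2208, 0.1296]
tcp_rot: [[-0.962, 0.274, 0.003], [0.274, 0.962, -0.002], [-0.003, -0.001, -1.0]]
force: [-2.6, -3.7, 9.4]
opening: 0.412
grasp_force: 29.6
```

```bash
python3 - <<'E'
from h import *
S=grab('scene'); s=manip.state(); print(s['opening'],s['opening']*85,s['grasp_force'],s['eef_pos'],s['force'])
o=cv2.resize(S[0][120:220,290:420],(780,600),interpolation=3); cv2.imwrite('pics/g2.png',np.clip(255*(o/255.)**.5,0,255).astype(np.uint8))
E
```

```text
0.410465704989846 34.88958492413691 29.55809712409973 [0.56612842 0.22079488 0.12961731] [-3.14515555 -2.3109532   9.96032473]
```

View pics/g2.png

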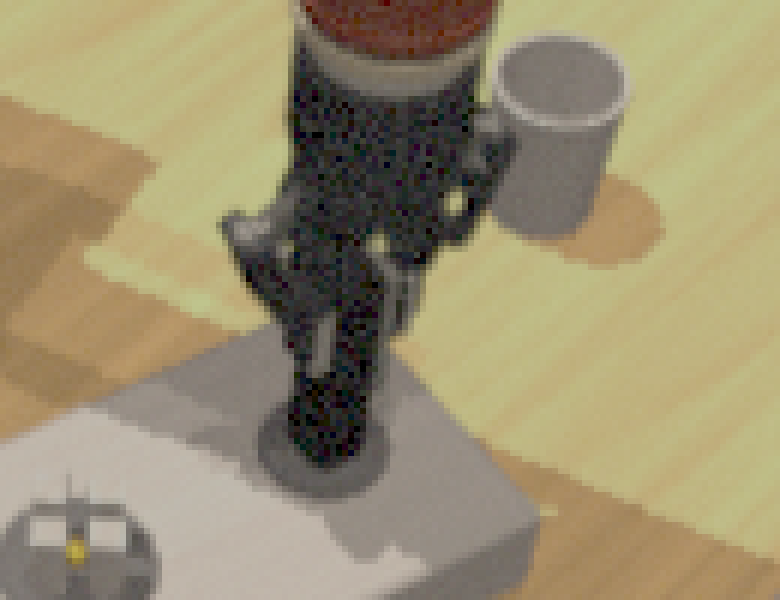

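Both fingers are clamped on the grip and trigger (crop ~(340,300)). The width is 35–36 mm at 30 N, so the trigger is at its stop. Releasing now.

Call:
{"name": "jog_arm", "arguments": {
  "commands": [0,0,0,0,0,0,0.6,0,0,0,0,0,0,0.8,0,0,0,0,0,0,1,0,0,0,0,0,0,1,0,0,0,0,0,0,1,0,0,0,0,0,0,1,0,0,0,0,0,0,1,0,0,0,0,0,0,1]
}}

```text
time: 5.1
eef_pos: [0.565, 0.2212, 0.127]
tcp_rot: [[-0.962, 0.274, 0.0], [0.274, 0.962, -0.001], [-0.0, -0.001, -1.0]]
force: [-0.9, -0.5, 0.3]
opening: 1.0
grasp_force: 0.0
```

Call:
{"name": "jog_arm", "arguments": {
  "commands": [0,0,-25,0,0,0,1,0,0,-60,0,0,0,1,0,0,-100,0,0,0,1,0,0,-134,0,0,0,1,0,0,-134,0,0,0,1,0,0,-134,0,0,0,1]
}}

```text
time: 5.7
eef_pos: [0.5654, 0.2215, 0.2621]
tcp_rot: [[-0.962, 0.274, 0.002], [0.274, 0.962, -0.001], [-0.003, -0.0, -1.0]]
force: [-0.0, -0.3, -0.6]
opening: 0.999
grasp_force: 0.0
```

```bash
python3 - <<'E'
from h import *
jog([.5395,-.2298,.20],59)
S=grab('scene')
x0,y0,x1,y1=325,150,372,205
g=S[0].max(2); m=(g[y0:y1,x0:x1]<40); v,u=np.nonzero(m); print('grip',u.min()+x0,u.max()+x0)
# gap between grip and trigger compared with the first picture, at the grip's top rows
A=cv2.imread('pics/scene0.png')
for r in (165,168,171,175): print(r,A[r,345:366].max(1).tolist(),S[0][r,345:366].max(1).tolist())
E
```

```text
t 5.7 jog [ -98.6 -441.1   62.4] [ 0.   0.1 15.1] op 0.9989616084375295 F [-0.  -0.3 -0.6]
grip 333 359
165 [22, 16, 19, 25, 10, 21, 10, 19, 25, 43, 51, 50, 50, 59, 66, 60, 94, 138, 141, 144, 139] [10, 14, 9, 4, 10, 8, 9, 3, 14, 26, 35, 37, 38, 43, 50, 53, 94, 138, 143, 141, 142]
168 [4, 17, 20, 18, 14, 13, 10, 4, 10, 30, 52, 49, 51, 41, 47, 96, 142, 144, 142, 142, 140] [10, 3, 10, 10, 5, 12, 5, 10, 10, 23, 35, 37, 41, 38, 49, 96, 142, 143, 138, 141, 140]
171 [9, 8, 0, 5, 4, 1, 11, 12, 15, 43, 52, 50, 38, 47, 92, 140, 142, 143, 141, 142, 141] [3, 5, 6, 6, 7, 9, 7, 8, 15, 29, 36, 39, 36, 48, 93, 140, 143, 140, 142, 140, 140]
175 [2, 7, 7, 8, 15, 3, 10, 14, 27, 40, 38, 37, 68, 124, 141, 141, 142, 141, 141, 141, 142] [9, 4, 4, 5, 11, 10, 5, 8, 23, 36, 40, 40, 68, 122, 140, 142, 142, 142, 141, 142, 142]
```

The trigger's edges match the first picture, so it has sprung back. Now to the rotor.

Call:
{"name": "jog_arm", "arguments": {
  "commands": [-98.6,-441.1,62,0,0,15,0.55,-98.6,-441.1,62,0,0,15,0.55,-98.6,-441.1,62,0,0,15,0.55,-98.6,-441.1,62,0,0,15,0.55,-98.6,-441.1,62,0,0,15,0.55,-98.6,-441.1,62,0,0,15,0.55,-98.6,-441.1,62,0,0,15,0.55,-98.6,-441.1,62,0,0,15,0.55,-98.6,-441.1,62,0,0,15,0.55,-98.6,-441.1,62,0,0,15,0.55,-98.6,-441.1,62,0,0,15,0.55,-98.6,-441.1,62,0,0,15,0.55]
}}

```text
time: 6.95
eef_pos: [0.5383, -0.2287, 0.1983]
tcp_rot: [[-0.858, 0.514, -0.002], [0.514, 0.858, 0.001], [0.002, -0.0, -1.0]]
force: [0.6, -0.2, 0.1]
opening: 0.553
grasp_force: 0.0
```

```bash
python3 - <<'E'
from h import *
jog([.5395,-.2298,.078],59)
S=grab('scene');T=grab('top')
a=cv2.resize(S[0][200:350,140:340],(800,600),interpolation=3)
b=cv2.resize(T[0][150:270,280:440],(800,600),interpolation=3)
o=cv2.resize(np.hstack([a,b]),(800,300)); cv2.imwrite('pics/r1.png',np.clip(255*(o/255.)**.6,0,255).astype(np.uint8))
E
```

```text
t 6.95 jog [ -1.9  -0.3 120.3] [-0.  -0.1  0.1] op 0.5529767804955332 F [ 0.6 -0.2  0.1]
```

View pics/r1.png

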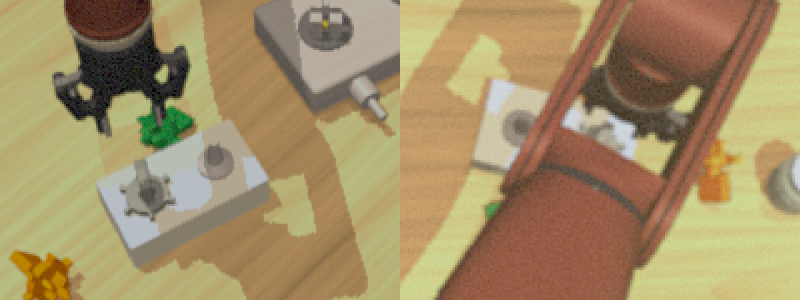

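The open gripper (scene crop ~(130,110)) stands above the grey rotor at (148,190), on line with the tab. The nozzle at (215,160) is clear. I descend and pinch.

Call:
{"name": "jog_arm", "arguments": {
  "commands": [-1.5,-0.3,30,0,0,0,0.55,-1.5,-0.3,60,0,0,0,0.55,-1.5,-0.3,90,0,0,0,0.55,-1.5,-0.3,112,0,0,0,0.55,-1.5,-0.3,120,0,0,0,0.55,-1.5,-0.3,120,0,0,0,0.55,-1.5,-0.3,120,0,0,0,0.55]
}}

```text
time: 7.75
eef_pos: [0.541, -0.2309, 0.081]
tcp_rot: [[-0.858, 0.513, 0.002], [0.513, 0.858, -0.002], [-0.003, -0.001, -1.0]]
force: [0.2, -1.0, 0.4]
opening: 0.548
grasp_force: 0.0
```

Call:
{"name": "jog_arm", "arguments": {
  "commands": [0,0,0,0,0,0,0.3,0,0,0,0,0,0,0.2,0,0,0,0,0,0,0.1,0,0,0,0,0,0,0,0,0,0,0,0,0,0,0,0,0,0,0,0,0,0,0,0,0,0,0,0],
  "newtons": 60
}}

```text
time: 8.45
eef_pos: [0.5408, -0.2315, 0.081]
tcp_rot: [[-0.858, 0.514, 0.002], [0.514, 0.858, -0.002], [-0.003, -0.001, -1.0]]
force: [0.5, 0.9, 6.0]
opening: 0.154
grasp_force: 59.2
```

Call:
{"name": "jog_arm", "arguments": {
  "commands": [0,0,-15,0,0,0,0,0,0,-40,0,0,0,0,0,0,-70,0,0,0,0,0,0,-105,0,0,0,0,0,0,-140,0,0,0,0,0,0,-145,0,0,0,0,0,0,-145,0,0,0,0],
  "newtons": 60
}}

```text
time: 9.15
eef_pos: [0.5405, -0.2314, 0.2264]
tcp_rot: [[-0.858, 0.514, 0.003], [0.514, 0.858, -0.003], [-0.004, -0.001, -1.0]]
force: [0.8, -0.4, -2.1]
opening: 0.154
grasp_force: 58.8
```

```bash
python3 - <<'E'
from h import *
s=manip.state(); print(s['grasp_force'],s['opening'])
jog([.5273,.0904,.22],42)
E
```

```text
58.82779061794281 0.15395109798913076
t 9.15 jog [176.7 269.3   5.4] [-0.   0.2 17.1] op 0.15395109798913076 F [ 0.8 -0.4 -2.1]
```

Call:
{"name": "jog_arm", "arguments": {
  "commands": [177,269,5,0,0,17,0,177,269,5,0,0,17,0,177,269,5,0,0,17,0,177,269,5,0,0,17,0,177,269,5,0,0,17,0,177,269,5,0,0,17,0,177,269,5,0,0,17,0,177,269,5,0,0,17,0,177,269,5,0,0,17,0,177,269,5,0,0,17,0]
}}

```text
time: 10.15
eef_pos: [0.5257, 0.0898, 0.2179]
tcp_rot: [[-0.67, 0.743, -0.002], [0.743, 0.67, -0.002], [-0.0, -0.003, -1.0]]
force: [-0.1, -0.5, -1.2]
opening: 0.152
grasp_force: 59.1
```

```bash
python3 - <<'E'
from h import *
jog([.5273,.0904,.18],41.8)
S=grab('scene'); s=manip.state(); p=s['eef_pos']; x=s['tcp_rot'][:,0]
for z in (-.065,-.031): print(z,proj(S,p+[0,0,z]).round(1),proj(S,p+[0,0,z]+.005*x).round(1))
print('sock',proj(S,[.5273,.0904,.1]))
a=cv2.resize(S[0][120:240,230:390],(800,600),interpolation=3)
cv2.imwrite('pics/s1.png',np.clip(255*(a/255.)**.6,0,255).astype(np.uint8))
E
```

```text
t 10.15 jog [-0.6  1.7 37.9] [-0.2  0.   0.2] op 0.15249685182227984 F [-0.1 -0.5 -1.2]
-0.065 [302.2 189.8] [302.2 188.3]
-0.031 [302.6 180.6] [302.6 179.1]
sock [302.23978915 203.57876445]
```

View pics/s1.png

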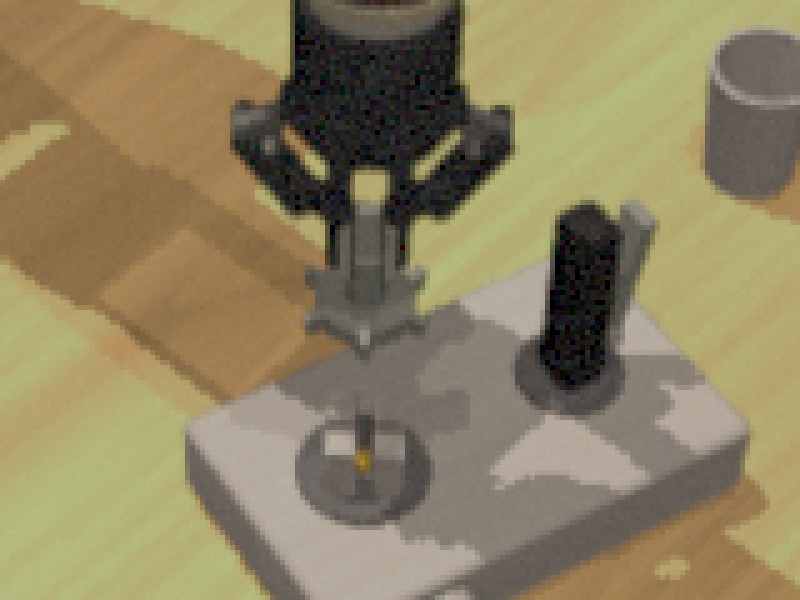

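The held rotor (hub at crop (365,300), stem tip at (365,352)) hangs straight above the socket slots (column 365). Descending in small steps while watching the force.

Call:
{"name": "jog_arm", "arguments": {
  "commands": [-1,1.5,25,0,0,0,0,-1,1.5,50,0,0,0,0,-1,1.5,55,0,0,0,0,-1,1.5,60,0,0,0,0,-1,1.5,63,0,0,0,0,-1,1.5,63,0,0,0,0,-1,1.5,63,0,0,0,0],
  "newtons": 80
}}

```text
time: 10.9
eef_pos: [0.5287, 0.0909, 0.1572]
tcp_rot: [[-0.67, 0.742, 0.002], [0.742, 0.67, -0.001], [-0.002, 0.0, -1.0]]
force: [0.1, 0.2, -1.8]
opening: 0.149
grasp_force: 82.6
```

Call:
{"name": "jog_arm", "arguments": {
  "commands": [0,0,3,0,0,0,0,0,0,6,0,0,0,0,0,0,8,0,0,0,0,0,0,10,0,0,0,0,0,0,12,0,0,0,0,0,0,14,0,0,0,0,0,0,14,0,0,0,0]
}}

```text
time: 11.6
eef_pos: [0.5278, 0.0909, 0.1417]
tcp_rot: [[-0.67, 0.742, -0.001], [0.742, 0.67, -0.001], [-0.001, -0.001, -1.0]]
force: [0.6, -0.4, -1.1]
opening: 0.145
grasp_force: 82.7
```

Call:
{"name": "jog_arm", "arguments": {
  "commands": [0,0,3,0,0,0,0,0,0,5,0,0,0,0,0,0,7,0,0,0,0,0,0,9,0,0,0,0,0,0,11,0,0,0,0,0,0,11,0,0,0,0,0,0,11,0,0,0,0],
  "newtons": 100
}}

```text
time: 12.3
eef_pos: [0.5284, 0.0909, 0.1316]
tcp_rot: [[-0.67, 0.742, 0.001], [0.742, 0.67, -0.001], [-0.002, -0.0, -1.0]]
force: [-1.3, 0.5, 4.8]
opening: 0.138
grasp_force: 102.2
```

Call:
{"name": "jog_arm", "arguments": {
  "commands": [0,0,1,0,0,0,0,0,0,2,0,0,0,0,0,0,3,0,0,0,0,0,0,3,0,0,0,0,0,0,3,0,0,0,0]
}}

```text
time: 12.8
eef_pos: [0.5285, 0.091, 0.1311]
tcp_rot: [[-0.67, 0.742, 0.001], [0.742, 0.67, -0.001], [-0.002, -0.0, -1.0]]
force: [-9.1, -0.6, 20.9]
opening: 0.142
grasp_force: 104.8
```

Call:
{"name": "jog_arm", "arguments": {
  "commands": [0,0,0,0,0,0,0,0,0,0,0,0,0,0,0,0,0,0,0,0,0,0,0,0,0,0,0,0,0,0,0,0,0,0,0]
}}

```text
time: 13.3
eef_pos: [0.5285, 0.091, 0.1311]
tcp_rot: [[-0.67, 0.742, 0.001], [0.742, 0.67, -0.001], [-0.002, -0.0, -1.0]]
force: [-10.4, 0.1, 22.0]
opening: 0.142
grasp_force: 104.8
```

```bash
python3 - <<'E'
from h import *
S=grab('scene'); s=manip.state(); print(s['force'],s['eef_pos'],s['opening'],s['grasp_force'])
a=cv2.resize(S[0][150:240,240:360],(800,600),interpolation=3)
cv2.imwrite('pics/s2.png',np.clip(255*(a/255.)**.55,0,255).astype(np.uint8))
E
```

```text
[-9.38673532 -0.76629057 21.28001287] [0.52854763 0.09102292 0.1311161 ] 0.14321362250407693 104.80030417442322
```

View pics/s2.png

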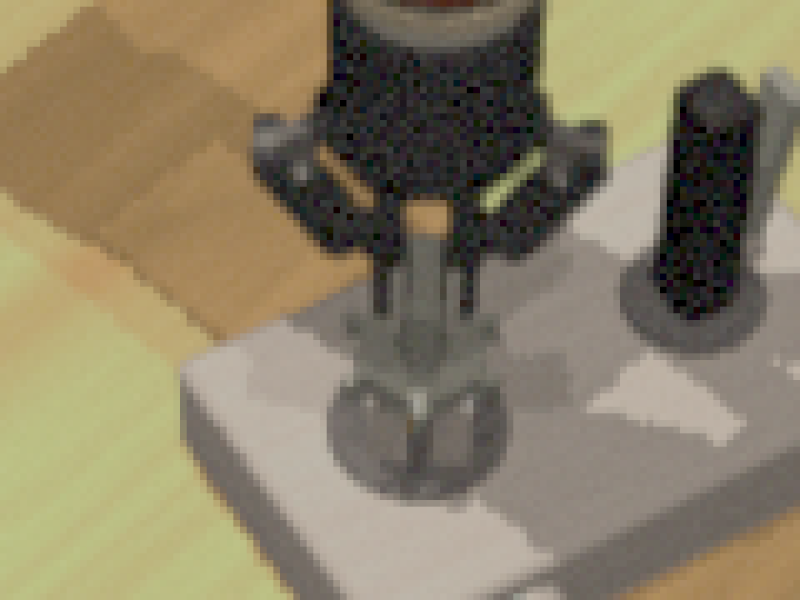

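The hub sits flat on the socket's top (crop ~(420,370)) with the trigger released behind it. Height and force (TCP at 131.1 mm, 31 mm above the mouth as when gripped; 21 N) match the rotor being home. Handing in.

```bash
python3 -c "
from rig import manip
print(manip.job_done())"
```

```text
the job is handed in; nothing more can be done
None
```

I squeezed the trigger fully in and let it spring back, then meshed the grey rotor in the drive socket and slid it fully home; it was still held pressed down with about 21 N when I handed the job in, at about 13 s.

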